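Find the sealed case that rattles and hold it out

ROBOT

A 6-joint arm with a two-finger parallel gripper is mounted at the origin on the work surface; the furniture and walls round the work are solid. World frame = base frame: x ahead of the robot, y to its left, z up, the work surface at z = 0. Lengths are in m, angles in rad, forces in N, time in s.
With the tool pointing down it reaches from about 0.4 to 0.925 m from the base axis. Payload 12.5 kg.
Tool frame: the origin (TCP) lies midway between the tips of the shut fingers; the grasp point (between the pads) lies 19 mm behind it (env.tcp_to_grasp is the distance from the TCP to the grasp point, in m); z points along the fingers, x is the direction in which the jaws open and shut, and the axes are right-handed (so a half turn about z gives the same grasp; the last joint's range is limited). The gripper opens to 95 mm and grips with 3 to 60 N. Pads are 20 mm wide; open, the fingers measure 119 mm over their backs; the gripper's body (75 mm by 180 mm) begins 59 mm behind the grasp point.
Start: joints at [1.06, 0.491, 1.559, -0, 1.092, -0.106], TCP at [0.246, 0.575, 0.215] pointing down, gripper open.
Joint ranges: [-3.1, 3.1], [-0.84, 2.19], [0.05, 2.79], [-1.13, 4.28], [0.06, 2.93], [-2.69, 2.69]. Speed limits (rad/s): [2.22, 2.22, 2.79, 3.14, 3.14, 3.14].

INTERFACE

Orientations are given as a unit quaternion [w, x, y, z].
In Python, from workcell import env gives the robot as it stands.
- The arm moves only by the tool servo_tool, never from a script. Its arguments are lists of equal length, an entry for each row: "slide": the shift along the tool's x, y, z in m, a list of three; "spin": the turn about the tool's z in degrees. In form: {"slide": [[dx, dy, dz], ...], "spin": [spin, ...]}. A call has 1 to 12 rows; each row is the pose to reach, as a shift and turn from the pose commanded when the call began, along the tool's axes at that moment; what a row does not reach only later rows make up. A row lasts 1/10 s, in which the tool goes at most 50 mm and 8.59 degrees, less where a joint would pass 70% of its speed; a pose out of reach is approached as far as the arm can. A call with a gripper value outside its range is refused whole. "claw" is the opening, from -1 (shut) to 1 (fully open), so that 0 is half open, set as the call begins (left out, the last holds). The fingers move at their own pace and stop on an object; the grip force is fixed at half the most. Time passes only in rows, so rows that repeat a pose let the fingers close. It gives the time, the measured TCP pose, the force and the opening at its end, in the units of the state.
- env.state(): the state, without advancing time (a new reading comes with each control period).
- env.grab_frame(name): name is "scene" or "top" or "wrist"; returns a dict with "image" (384x512x3 uint8, blue, green, red), "K" (3x3 intrinsics, pixels), "camera_from_world" (4x4, takes a point from world to camera coordinates). Camera axes: x right, y down, z forward; pixel columns grow to the right and rows downward; lengths in m; the calibration is good to about 2 mm. A picture is of the moment at which its call begins. There is no depth.
- env.sign_off(): hands the job in, once; it reports no verdict.
The state is a dict: "clock": time; "q": joint angles; "dq": joint speeds; "joint_torque": joint torques, N m; "ee_pos": TCP position; "orientation": TCP orientation; "force": force on the tool from outside, world axes, zero at the start; "ft_torque": the same for the moment, N m; "width": opening from 0.0 (shut) to 1.0 (fully open).
Only numpy, scipy, OpenCV 4.12 (cv2) and the standard library are available. Lean on these libraries where they do the work, as an engineer would, in place of code of your own. Each camera call takes 0.05 s, during which the arm holds its last target.

TASK

One of the three identical sealed cases has a loose part in it: pick cases up one at a time and shake each briskly back and forth along its length in the air, a few strokes, until you find the one that rattles, standing every silent one back upright where it was. Shake the rattling one too, even if only it is left, then carry it to the cork mat and finish still holding it in the gripper, well up in the air over the middle of the mat (centre of the case between 10 and 32 cm above the desk), level, and lined up lengthwise with the mat. Never bring a silent case over the mat, and leave the other things on the desk alone.

Things in the scene. Friction and masses are not known exactly. Their poses are not given: they have to be found in the camera images.
- case_1_center (a point): One of three outwardly identical sealed grey plastic cases, 64 long x 44 wide x 50 mm high, blank label on the lid, latch and red seal on each 64 mm side, standing upright. Point: its centre, 25 mm up; x along its length, y across its width, z up. Lids do not open. Grip it end to end, over its 64 mm length: gripped across the width it can swing between the fingers when its weight shifts. Any of the three may be the rattling one
- case_2_center (a point): Another of the three (same look, size and axes as case_1). About every case: it weighs 0.37 to 0.48 kg and holds a 0.24 kg metal slug. In two of the cases the slug is wedged tight in the middle; in one (any of them) it is loose and slides along the case's length, up to 15 mm either way from the middle, with a friction coefficient of about 0.12
- case_3_center (a point): The last of the three (same look, size and axes as case_1). About the rattle: quick strokes along the length of the case throw a loose slug from end to end, felt as knocks; its weight then rests at the end to which it was thrown, so the case's balance about its middle has shifted. A wedged slug never knocks or shifts
- mat_center (a point): centre of the top face of the flat cork mat with a green border and black edge (120 x 90 x 3 mm, fixed, on the far side of the desk opposite the chair); x along its 120 mm length, z up
- tape: lying roll of cream tape, 90 mm across, 19 mm high; bystander, origin at its underside's centre
- spool: upright cream thread spool, 34 mm across, 46 mm high; bystander, origin at its underside's centre
- wax: yellow wax block 56 x 38 x 20 mm; bystander, origin at its underside's centre
- clip: black binder clip with wire arms, 42 x 40 x 51 mm; bystander, origin at its underside's centre
Not all that is in view belongs to the job. What is shaped like the part that bears case_1_center but blue or pink is not meant. Leave any turquoise look-alike of the part that bears case_3_center alone.

How it is judged:
On the way, in this order (a step that is already met when the one before it is completed fails the run):
1. held in the air away from the mat, the rattling case is shaken so that its loose part runs to one end (((distance between case_1_center and loose_slug below 0.05 m and height (world z) of case_1_center above 0.045 m and contact force between case_1 and the fingers above 1 N and horizontal distance between case_1_center and mat_center above 0.06 m and x of loose_slug in the frame of case_1_center above 0.009 m) or (distance between case_2_center and loose_slug below 0.05 m and height (world z) of case_2_center above 0.045 m and contact force between case_2 and the fingers above 1 N and horizontal distance between case_2_center and mat_center above 0.06 m and x of loose_slug in the frame of case_2_center above 0.009 m) or (distance between case_3_center and loose_slug below 0.05 m and height (world z) of case_3_center above 0.045 m and contact force between case_3 and the fingers above 1 N and horizontal distance between case_3_center and mat_center above 0.06 m and x of loose_slug in the frame of case_3_center above 0.009 m))).
2. and then to the other end (((distance between case_1_center and loose_slug below 0.05 m and height (world z) of case_1_center above 0.045 m and contact force between case_1 and the fingers above 1 N and horizontal distance between case_1_center and mat_center above 0.06 m and x of loose_slug in the frame of case_1_center below -0.009 m) or (distance between case_2_center and loose_slug below 0.05 m and height (world z) of case_2_center above 0.045 m and contact force between case_2 and the fingers above 1 N and horizontal distance between case_2_center and mat_center above 0.06 m and x of loose_slug in the frame of case_2_center below -0.009 m) or (distance between case_3_center and loose_slug below 0.05 m and height (world z) of case_3_center above 0.045 m and contact force between case_3 and the fingers above 1 N and horizontal distance between case_3_center and mat_center above 0.06 m and x of loose_slug in the frame of case_3_center below -0.009 m))).
3. the rattling case is held level over the mat, in line with it (((distance between case_1_center and loose_slug below 0.05 m and horizontal distance between case_1_center and mat_center below 0.04 m and height (world z) of case_1_center between 0.1 and 0.32 m and angle between case_1_center's own z axis and vertical below 0.2 rad and angle between the x axis of case_1_center and the x axis of mat_center, either way round below 0.25 rad) or (distance between case_2_center and loose_slug below 0.05 m and horizontal distance between case_2_center and mat_center below 0.04 m and height (world z) of case_2_center between 0.1 and 0.32 m and angle between case_2_center's own z axis and vertical below 0.2 rad and angle between the x axis of case_2_center and the x axis of mat_center, either way round below 0.25 rad) or (distance between case_3_center and loose_slug below 0.05 m and horizontal distance between case_3_center and mat_center below 0.04 m and height (world z) of case_3_center between 0.1 and 0.32 m and angle between case_3_center's own z axis and vertical below 0.2 rad and angle between the x axis of case_3_center and the x axis of mat_center, either way round below 0.25 rad))), for 0.2 s.
At the end, for the whole second after the job is handed in: The rattling case is held still, its centre within 40 mm of the mat's middle seen from above and 0.10 to 0.32 m up, tilt under 0.2 rad, length within 0.25 rad of the mat's; silent cases stand upright, released, within 40 mm of their starts; bystanders moved under 25 mm (((distance between case_1_center and loose_slug below 0.05 m and horizontal distance between case_1_center and mat_center below 0.04 m and height (world z) of case_1_center between 0.1 and 0.32 m and angle between case_1_center's own z axis and vertical below 0.2 rad and angle between the x axis of case_1_center and the x axis of mat_center, either way round below 0.25 rad and contact force between case_1 and the fingers above 1 N and linear speed of case_1 below 0.05 m/s and distance of each of case_2_center, case_3_center from where it was at the start of the episode below 0.04 m and angle between each of case_2_center, case_3_center's own z axis and vertical below 0.1 rad and height (world z) of each of case_2_center, case_3_center below 0.03 m and linear speed of each of case_2, case_3 below 0.02 m/s and contact force between each of case_2, case_3 and the fingers below 0.2 N) or (distance between case_2_center and loose_slug below 0.05 m and horizontal distance between case_2_center and mat_center below 0.04 m and height (world z) of case_2_center between 0.1 and 0.32 m and angle between case_2_center's own z axis and vertical below 0.2 rad and angle between the x axis of case_2_center and the x axis of mat_center, either way round below 0.25 rad and contact force between case_2 and the fingers above 1 N and linear speed of case_2 below 0.05 m/s and distance of each of case_1_center, case_3_center from where it was at the start of the episode below 0.04 m and angle between each of case_1_center, case_3_center's own z axis and vertical below 0.1 rad and height (world z) of each of case_1_center, case_3_center below 0.03 m and linear speed of each of case_1, case_3 below 0.02 m/s and contact force between each of case_1, case_3 and the fingers below 0.2 N) or (distance between case_3_center and loose_slug below 0.05 m and horizontal distance between case_3_center and mat_center below 0.04 m and height (world z) of case_3_center between 0.1 and 0.32 m and angle between case_3_center's own z axis and vertical below 0.2 rad and angle between the x axis of case_3_center and the x axis of mat_center, either way round below 0.25 rad and contact force between case_3 and the fingers above 1 N and linear speed of case_3 below 0.05 m/s and distance of each of case_1_center, case_2_center from where it was at the start of the episode below 0.04 m and angle between each of case_1_center, case_2_center's own z axis and vertical below 0.1 rad and height (world z) of each of case_1_center, case_2_center below 0.03 m and linear speed of each of case_1, case_2 below 0.02 m/s and contact force between each of case_1, case_2 and the fingers below 0.2 N))); the arm keeps its last pose, push and grip.
It fails at once if a silent case is brought over the mat ((horizontal distance between case_1_center and mat_center below 0.06 m and not (distance between case_1_center and loose_slug below 0.05 m)) or (horizontal distance between case_2_center and mat_center below 0.06 m and not (distance between case_2_center and loose_slug below 0.05 m)) or (horizontal distance between case_3_center and mat_center below 0.06 m and not (distance between case_3_center and loose_slug below 0.05 m))).
It fails at once if a case is tipped over (angle between any of case_1_center, case_2_center, case_3_center's own z axis and vertical above 1.2 rad).
It fails at once if the tape, spool, wax block or clip is moved more than 25 mm (distance of any of tape, spool, wax, clip from where it was at the start of the episode above 0.025 m).
It also fails if it takes over 58 s, if anything falls off the work surface, if the arm or the gripper's body presses on something with over 40 N, if the wrist force passes 120 N, or if a joint passes its speed limit or range.

## Working session

There is one attempt and no reset: what is moved stays moved. The work goes in short steps, Python scripts to look and compute and a tool call to move; the robot and the scene stay as the last step left them, time stands still between calls to the robot, and variables do not carry over. Pictures are saved under pics/ and viewed, and the job is handed in when it is done.

Besides the shell and the picture viewer there is one more tool, called after "Emit:" as name(argument=value, ...), one argument or row to a line, values as JSON. servo_tool: Moves the arm, as the interface text tells. Its arguments: {"type":"object","properties":{"slide":{"type":"array","items":{"type":"array","items":{"type":"number"}}},"spin":{"type":"array","items":{"type":"number"}},"claw":{"type":"number"}},"required":["slide","spin"]}

```bash
mkdir -p pics; ls
python3 - <<'E'
from workcell import env
import cv2
print(env.state())
for n in("scene","top","wrist"):
    f=env.grab_frame(n); cv2.imwrite(f"pics/{n}0.png",f["image"]); 
    import numpy as np
    np.savez(f"{n}0.npz",**f); print(n,f["K"].tolist(),f["camera_from_world"].round(4).tolist())
E
```

```text
pics
{'clock': 0.0, 'q': array([ 1.06039648e+00,  4.91597843e-01,  1.55947189e+00, -3.86123128e-06,
        1.09169248e+00, -1.05603905e-01]), 'dq': array([ 0.00151101, -0.00018724,  0.00181363, -0.00238869,  0.00026979,
        0.00101753]), 'joint_torque': array([ 2.64660885e-03, -6.12662816e+01, -2.58183807e+01,  6.93054381e-02,
        4.82895377e-02, -2.33588225e-04]), 'ee_pos': array([0.24600262, 0.57427521, 0.21403024]), 'orientation': array([ 2.70209092e-04,  8.34814077e-01,  5.50531666e-01, -5.18611460e-04]), 'force': array([-0.82213987, -0.41173901,  0.18910272]), 'ft_torque': array([ 0.01044726, -0.02089037, -0.00900448]), 'width': 0.9982192072777223}
scene [[408.1292299610276, 0.0, 259.20796998678924], [0.0, 408.1292299610276, 193.6143873583956], [0.0, 0.0, 1.0]] [[0.7747, -0.6321, 0.0169, -0.4034], [-0.3817, -0.4888, -0.7844, 0.2523], [0.5041, 0.6012, -0.62, 0.9056], [0.0, 0.0, 0.0, 1.0]]
top [[389.2152078681312, 0.0, 250.5276046566016], [0.0, 389.2152078681312, 189.4066072132622], [0.0, 0.0, 1.0]] [[-0.0094, -0.9999, -0.004, 0.0164], [-0.9954, 0.0098, -0.095, 0.5179], [0.0951, 0.003, -0.9955, 1.4472], [0.0, 0.0, 0.0, 1.0]]
wrist [[295.35422596370614, 0.0, 254.78082136995138], [0.0, 295.35422596370614, 191.54653484079122], [0.0, 0.0, 1.0]] [[0.3948, 0.9188, -0.0014, -0.6237], [0.8793, -0.3774, 0.2907, -0.0312], [0.2666, -0.116, -0.9568, 0.3923], [0.0, 0.0, 0.0, 1.0]]
```

View pics/scene0.png

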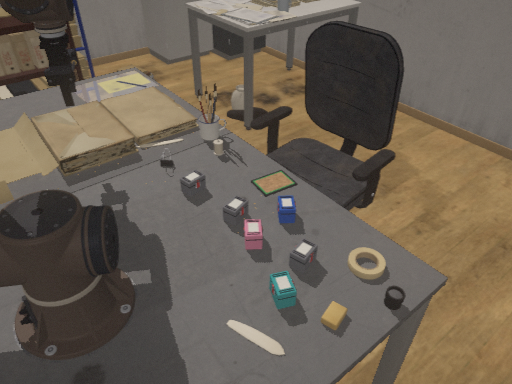

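View pics/top0.png

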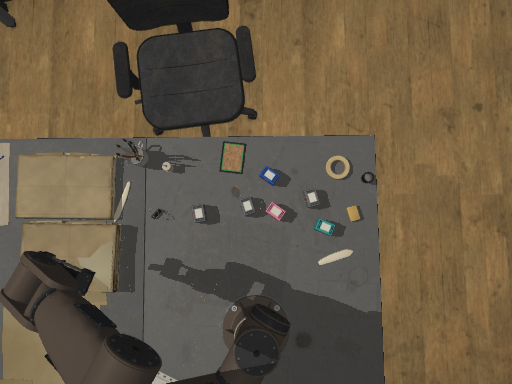

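View pics/wrist0.png

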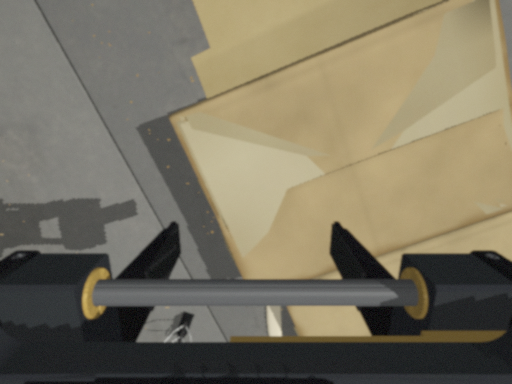

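The scene and top views show three grey cases, at about (199,213), (248,206) and (312,198) in the top view. The blue, pink and teal ones are decoys. The mat is at (233,157) and the clip at (158,214). I'll zoom in.

Run:
```python
import cv2
a=cv2.imread("pics/top0.png")[130:250,140:340]
cv2.imwrite("pics/top0z.png",cv2.resize(a,None,fx=4,fy=4,interpolation=cv2.INTER_CUBIC))
a=cv2.imread("pics/scene0.png")[120:310,140:340]
cv2.imwrite("pics/scene0z.png",cv2.resize(a,None,fx=3,fy=3,interpolation=cv2.INTER_CUBIC))
```

```text
(no output)
```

View pics/top0z.png

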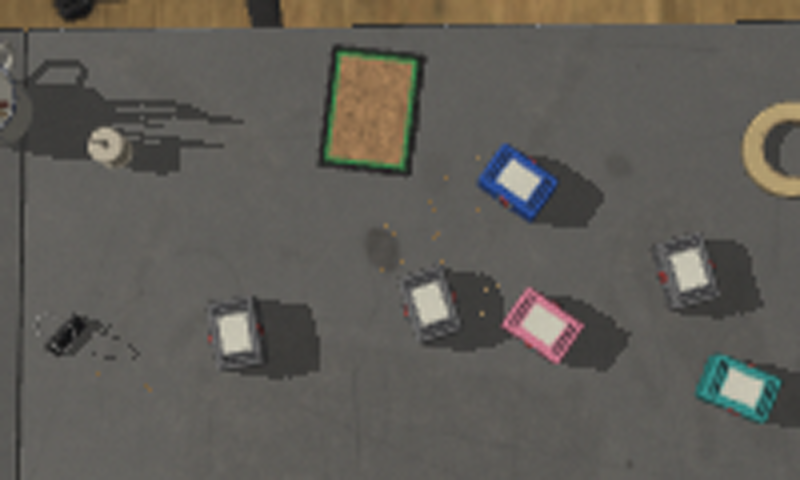

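View pics/scene0z.png

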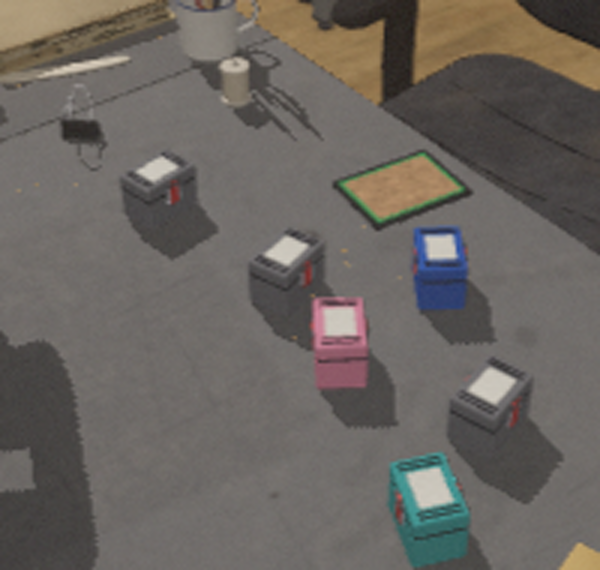

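The red seals sit left and right of each grey case in the top view, so each case's length runs roughly along world x. Next I measure the labels and the mat.

```bash
cat > h.py <<'E'
import numpy as np,cv2
def ray(f,uv,z):
    K=np.asarray(f["K"]);T=np.asarray(f["camera_from_world"]);R=T[:3,:3];c=-R.T@T[:3,3]
    d=R.T@np.linalg.inv(K)@np.array([uv[0],uv[1],1.]);return c+d*(z-c[2])/d[2]
def blobs(f,mask,z,amin,s=1):
    m=mask.astype(np.uint8)*255
    cs,_=cv2.findContours(m,cv2.RETR_EXTERNAL,cv2.CHAIN_APPROX_NONE);out=[]
    for c in cs:
        if cv2.contourArea(c)<amin:continue
        p=np.array([ray(f,(q[0][0]/s,q[0][1]/s),z)[:2] for q in c])
        r=cv2.minAreaRect((p*1000).astype(np.float32))
        b=cv2.boxPoints(r)/1000;e=[b[1]-b[0],b[2]-b[1]];e.sort(key=np.linalg.norm)
        out.append((c.reshape(-1,2).mean(0)/s,np.array(r[0])/1000,np.linalg.norm(e[1]),np.linalg.norm(e[0]),np.degrees(np.arctan2(e[1][1],e[1][0]))))
    return out
def show(o):
    for a in o:
        ang=(a[4]+90)%180-90
        print("px",a[0].round(1),"xy",a[1].round(4),"LxW mm",round(a[2]*1e3,1),round(a[3]*1e3,1),"ang",round(ang,1))
E
python3 - <<'E'
from h import *
S=4
for n in("top","scene"):
    f=dict(np.load(n+"0.npz"));im=cv2.resize(f["image"],None,fx=S,fy=S,interpolation=cv2.INTER_CUBIC)
    # pixel centre shift of resize: u_big=(u+.5)*S-.5
    hsv=cv2.cvtColor(im,cv2.COLOR_BGR2HSV)
    print(n,"labels");show(blobs(f,(hsv[...,1]<50)&(hsv[...,2]>145),.05,300,S))
    print("dark rim+green mat z=.003 (green)");g=(hsv[...,0]>45)&(hsv[...,0]<75)&(hsv[...,1]>100)
    show(blobs(f,g,.003,2000,S))
    print("pink/blue/teal")
    show(blobs(f,(hsv[...,0]>80)&(hsv[...,1]>90)&(hsv[...,2]>60),.04,1500,S))
E
```

```text
top labels
px [162.9 379. ] xy [-0.154   0.3228] LxW mm 87.9 41.0 ang 89.5
px [336.4 256.4] xy [ 0.2645 -0.2908] LxW mm 123.7 27.8 ang -72.4
px [325.5 226.8] xy [ 0.3744 -0.2632] LxW mm 34.6 26.2 ang 67.2
px [198.7 213.3] xy [0.4291 0.2043] LxW mm 34.5 26.8 ang 9.0
px [275.8 211.1] xy [ 0.4341 -0.0812] LxW mm 35.0 26.1 ang 54.7
px [247.4 205.8] xy [0.4549 0.0235] LxW mm 34.4 26.9 ang 18.7
px [312.2 197.4] xy [ 0.4839 -0.217 ] LxW mm 35.0 26.7 ang 16.5
px [125.1 194.8] xy [0.5005 0.4794] LxW mm 101.6 18.6 ang -16.0
px [269.5 174.9] xy [ 0.5694 -0.0601] LxW mm 34.1 26.1 ang 53.2
px [165.9 166. ] xy [0.6061 0.3259] LxW mm 30.8 29.2 ang -19.0
dark rim+green mat z=.003 (green)
pink/blue/teal
px [324.6 226.8] xy [ 0.3747 -0.2614] LxW mm 71.9 46.4 ang 66.9
px [275.6 211.4] xy [ 0.4344 -0.0817] LxW mm 63.5 47.9 ang 54.1
px [269.2 175.7] xy [ 0.5692 -0.0601] LxW mm 65.8 51.8 ang 53.3
scene labels
px [256.2 337. ] xy [ 0.244  -0.3272] LxW mm 131.6 27.8 ang -72.0
px [283.  282.5] xy [ 0.3752 -0.2609] LxW mm 34.8 27.3 ang 66.3
px [304.  248.5] xy [ 0.4847 -0.2145] LxW mm 34.8 28.0 ang 14.8
px [2
[... 540 characters left out ...]
 21.2 ang 78.0
px [ 5.  92.9] xy [0.1391 1.1624] LxW mm 139.3 42.1 ang 89.3
px [91.5 91.6] xy [0.4203 0.9631] LxW mm 197.4 39.3 ang 74.5
px [149.   83.6] xy [0.6361 0.9059] LxW mm 116.6 54.8 ang -87.4
px [117.6  84.9] xy [0.5417 0.9599] LxW mm 261.7 182.9 ang 72.9
px [239.2  21.9] xy [1.5076 1.4255] LxW mm 335.5 105.0 ang -88.7
px [271.    8.8] xy [1.8624 1.4501] LxW mm 1220.0 540.3 ang -35.0
dark rim+green mat z=.003 (green)
pink/blue/teal
px [281.9 289.8] xy [ 0.3685 -0.2681] LxW mm 95.7 55.7 ang 66.3
px [255.2 237.3] xy [ 0.4268 -0.0929] LxW mm 105.6 41.5 ang 48.6
px [286.6 208.7] xy [ 0.5602 -0.0703] LxW mm 118.2 48.2 ang 48.7
px [83.3 39.4] xy [0.6761 1.8234] LxW mm 1440.8 59.0 ang 73.1
```

```bash
cat >> h.py <<'E'
def pose(s):
    from scipy.spatial.transform import Rotation as Ro
    w,x,y,z=s["orientation"];R=Ro.from_quat([x,y,z,w]).as_matrix();return np.array(s["ee_pos"]),R
def plan(s,target,ang):
    p,R=pose(s);d=R.T@(np.array(target)-p);a=np.degrees(np.arctan2(R[1,0],R[0,0]))
    sp=(a-ang+90)%180-90
    print("TCP",p.round(4),"toolx ang",round(a,2),"tilt",round(np.degrees(np.arccos(-R[2,2])),2),"-> slide",d.round(4),"spin",round(sp,2),"(alt",round(sp-180*np.sign(sp),1),") q6",round(float(s["q"][5]),2))
def st(s):
    p,R=pose(s);print("t",round(s["clock"],2),"p",p.round(4),"F",R.T@s["force"],"M",(R.T@s["ft_torque"]).round(4),"w",round(s["width"],3))
E
python3 - <<'E'
from h import *
from workcell import env
f=dict(np.load("top0.npz"))
P=[(332,46),(426,57),(410,175),(320,166)]
W=[ray(f,((u+.5)/4-.5+140,(v+.5)/4-.5+130),.003)[:2] for u,v in P]
W=np.array(W);print(W.round(4),W.mean(0));e=[W[0]-W[3],W[1]-W[2]];print([np.linalg.norm(x) for x in e],[np.degrees(np.arctan2(x[1],x[0])) for x in e], np.degrees(np.arctan2(*(-(W[1]-W[0]))[::-1]))-90, np.linalg.norm(W[1]-W[0]))
s=env.state();plan(s,(.430,.2055,.12),9.5)
plan(s,(.430,.2055,.010),9.5)
E
```

```text
[[0.7096 0.1181]
 [0.6978 0.0269]
 [0.5824 0.0432]
 [0.5921 0.1299]] [0.64545674 0.07953018]
[np.float64(0.1180865944850135), np.float64(0.1164690487468779)] [np.float64(-5.773433297871807), np.float64(-8.083505199368632)] -7.366817765791865 0.09196061061489333
TCP [0.2461 0.5744 0.2142] toolx ang 66.81 tilt 0.04 -> slide [-0.2665  0.3144  0.0944] spin 57.31 (alt -122.7 ) q6 -0.11
TCP [0.2461 0.5744 0.2142] toolx ang 66.81 tilt 0.04 -> slide [-0.2664  0.3144  0.2044] spin 57.31 (alt -122.7 ) q6 -0.11
```

The mat is at (0.645, 0.080), with its length at about -7°, and measures about 117x92 mm against the given 120x90. Next I move above case A, at (0.430, 0.2055) and 9.5°.

Emit:
servo_tool(
  slide=[
    [-0.03,0.035,0.01],
    [-0.06,0.07,0.02],
    [-0.09,0.105,0.03],
    [-0.12,0.14,0.04],
    [-0.15,0.175,0.05],
    [-0.18,0.21,0.06],
    [-0.21,0.245,0.07],
    [-0.24,0.28,0.085],
    [-0.2665,0.3145,0.0945],
    [-0.2665,0.3145,0.0945],
    [-0.2665,0.3145,0.0945],
  ],
  spin=[8,16,24,32,40,48,54,57.3,57.3,57.3,57.3],
  claw=1,
)

```text
clock: 1.25
ee_pos: [0.4304, 0.205, 0.1199]
orientation: [0.0, 0.997, 0.082, -0.0]
force: [0.1, 0.4, -0.9]
width: 1.001
```

Run:
```python
from h import *
from workcell import env
s=env.state();st(s);plan(s,(.430,.2055,.010),9.5)
f=env.grab_frame("wrist");np.savez("w1.npz",**f);cv2.imwrite("pics/w1.png",f["image"])
hsv=cv2.cvtColor(f["image"],cv2.COLOR_BGR2HSV)
show(blobs(f,(hsv[...,1]<50)&(hsv[...,2]>145),.05,300,1))
```

```text
t 1.25 p [0.4304 0.205  0.1199] F [ 0.21538644 -0.41370633  0.86327496] M [-0.0526 -0.0386  0.0214] w 1.001
TCP [0.4304 0.205  0.1199] toolx ang 9.37 tilt 0.04 -> slide [-0.0003 -0.0005  0.1099] spin -0.13 (alt 179.9 ) q6 0.14
px [254.9 199.5] xy [0.4287 0.2069] LxW mm 36.5 29.0 ang 10.5
px [181.1 166.6] xy [0.363  0.2265] LxW mm 33.2 17.5 ang 47.6
px [251.3 141.8] xy [0.418  0.2552] LxW mm 44.5 14.4 ang -43.1
px [342.8 117.5] xy [0.4846 0.2885] LxW mm 29.6 29.4 ang -81.7
px [278.6 115.6] xy [0.4354 0.2804] LxW mm 74.8 35.4 ang -29.9
px [183.7 101.1] xy [0.3618 0.2775] LxW mm 39.3 24.2 ang 32.3
px [483.1  82.8] xy [0.5849 0.3234] LxW mm 48.8 33.2 ang 16.4
```

View pics/w1.png

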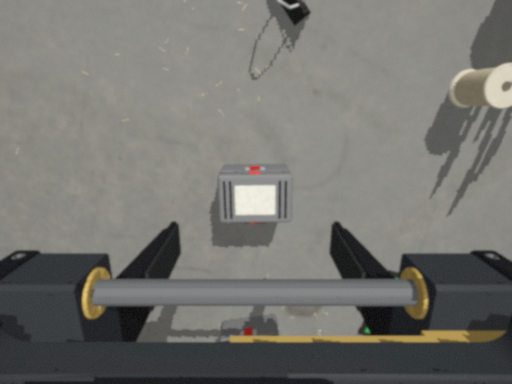

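The wrist view shows the case square between the fingers, with its label at (255,200). That agrees with my estimate to about 1.5 mm. I descend and grip.

Emit:
servo_tool(
  slide=[
    [-0.0005,-0.001,0.03],
    [-0.0005,-0.001,0.06],
    [-0.0005,-0.001,0.09],
    [-0.0005,-0.001,0.108],
    [-0.0005,-0.001,0.108],
    [-0.0005,-0.001,0.108],
  ],
  spin=[-0.5,-0.5,-0.5,-0.5,-0.5,-0.5],
)

```text
clock: 1.9
ee_pos: [0.4293, 0.2076, 0.0126]
orientation: [-0.0, 0.996, 0.088, -0.0]
force: [0.2, 1.0, 0.6]
width: 1.0
```

Emit:
servo_tool(
  slide=[
    [0,0,0],
    [0,0,0],
    [0,0,0],
    [0,0,0],
    [0,0,0],
  ],
  spin=[0,0,0,0,0],
  claw=-1,
)

```text
clock: 2.4
ee_pos: [0.4299, 0.2067, 0.0125]
orientation: [-0.0, 0.996, 0.087, 0.0]
force: [0.7, 0.9, 4.3]
width: 0.675
```

Run:
```python
from h import *
from workcell import env
st(env.state())
```

```text
t 2.4 p [0.4299 0.2067 0.0125] F [ 0.82708254 -0.79235846 -4.26993883] M [ 0.0211 -0.1184 -0.0412] w 0.675
```

Emit:
servo_tool(
  slide=[
    [0,0,-0.01],
    [0,0,-0.03],
    [0.005,0,-0.06],
    [0.015,0,-0.09],
    [0.025,0,-0.11],
    [0.03,0,-0.12],
    [0.03,0,-0.12],
    [0.03,0,-0.12],
    [0.03,0,-0.12],
  ],
  spin=[0,0,0,0,0,0,0,0,0],
)

```text
clock: 3.3
ee_pos: [0.4583, 0.2116, 0.1314]
orientation: [0.0, 0.996, 0.087, -0.001]
force: [0.2, 0.3, -4.1]
width: 0.672
```

```bash
cat > m.py <<'E'
from h import *
from workcell import env
import sys
n=sys.argv[1];A=[]
for i in range(6):
    f=env.grab_frame("wrist" if i<5 else "scene");s=env.state();p,R=pose(s);A.append(np.r_[R.T@s["force"],R.T@s["ft_torque"],s["width"],s["joint_torque"]])
    if i==4: cv2.imwrite(f"pics/{n}w.png",f["image"])
cv2.imwrite(f"pics/{n}s.png",f["image"])
A=np.array(A);print(n,s["clock"],p.round(4));print("F",A[:,:3].mean(0).round(2),"M",A[:,3:6].mean(0).round(4),"sd",A[:,3:6].std(0).round(4),"w",A[:,6].mean().round(3))
print("jt",A[:,7:].mean(0).round(3),A[:,7:].std(0).round(3))
E
python3 m.py a0
```

```text
a0 3.6 [0.459  0.2118 0.1318]
F [0.05 0.   4.15] M [-0.0675 -0.0399  0.008 ] sd [0.0278 0.0236 0.0258] w 0.672
jt [-1.0000e-03 -5.2856e+01 -2.0098e+01  6.1000e-02  3.1000e-02  0.0000e+00] [0.006 0.139 0.036 0.    0.001 0.   ]
```

Emit:
servo_tool(
  slide=[
    [0.045,0,0],
    [0,0,0],
    [0.045,0,0],
    [0,0,0],
    [0.045,0,0],
    [0,0,0],
    [0.045,0,0],
    [0.045,0,0],
    [0.045,0,0],
    [0.045,0,0],
  ],
  spin=[0,0,0,0,0,0,0,0,0,0],
)

```text
clock: 4.6
ee_pos: [0.5035, 0.2197, 0.1321]
orientation: [-0.0, 0.996, 0.087, 0.0]
force: [0.3, 0.7, -4.4]
width: 0.673
```

```bash
python3 m.py a1
```

```text
a1 4.9 [0.5034 0.2197 0.1323]
F [0.15 0.25 4.05] M [-0.0928 -0.0507 -0.0014] sd [0.0255 0.018  0.049 ] w 0.671
jt [-4.0000e-02 -5.7513e+01 -2.1511e+01  6.4000e-02  2.1000e-02  0.0000e+00] [0.033 0.104 0.037 0.001 0.005 0.   ]
```

Emit:
servo_tool(
  slide=[
    [-0.045,0,0],
    [0,0,0],
    [-0.045,0,0],
    [0,0,0],
    [-0.045,0,0],
    [-0.045,0,0],
    [-0.045,0,0],
    [-0.045,0,0],
  ],
  spin=[0,0,0,0,0,0,0,0],
)

```text
clock: 5.7
ee_pos: [0.4596, 0.212, 0.1325]
orientation: [-0.0, 0.996, 0.087, 0.001]
force: [-0.2, -0.6, -3.6]
width: 0.673
```

```bash
python3 m.py a2
```

```text
a2 6.0 [0.4593 0.2118 0.1322]
F [-0.02 -0.24  4.09] M [-0.0681 -0.0422  0.0066] sd [0.0226 0.032  0.0272] w 0.673
jt [ 3.5000e-02 -5.2813e+01 -2.0166e+01  6.2000e-02  2.4000e-02 -0.0000e+00] [0.031 0.015 0.086 0.001 0.004 0.   ]
```

Case A shows no balance shift: My stayed near -0.045, where 0.07 of swing is expected. I stand it back where it was.

Emit:
servo_tool(
  slide=[
    [-0.015,0,0.02],
    [-0.025,0,0.05],
    [-0.03,0,0.08],
    [-0.03,0,0.1],
    [-0.03,0,0.112],
    [-0.03,0,0.119],
    [-0.03,0,0.12],
    [-0.03,0,0.12],
  ],
  spin=[0,0,0,0,0,0,0,0],
)

```text
clock: 6.8
ee_pos: [0.4301, 0.2067, 0.0125]
orientation: [-0.0, 0.996, 0.087, 0.0]
force: [-0.4, 0.3, -3.1]
width: 0.67
```

Emit:
servo_tool(
  slide=[
    [0,0,0],
    [0,0,0],
    [0,0,0],
    [0,0,-0.02],
    [0,0,-0.06],
    [0,0,-0.1],
    [0,0,-0.12],
    [0,0,-0.12],
  ],
  spin=[0,0,0,0,0,0,0,0],
  claw=1,
)

```text
clock: 7.6
ee_pos: [0.4307, 0.207, 0.1349]
orientation: [-0.001, 0.996, 0.087, 0.003]
force: [-0.5, 0.1, -0.0]
width: 1.001
```

Run:
```python
from h import *
from workcell import env
s=env.state();st(s);plan(s,(.456,.025,.12),18)
f=env.grab_frame("wrist");cv2.imwrite("pics/w2.png",f["image"])
hsv=cv2.cvtColor(f["image"],cv2.COLOR_BGR2HSV)
show(blobs(f,(hsv[...,1]<50)&(hsv[...,2]>165),.05,300,1))
```

```text
t 7.6 p [0.4307 0.207  0.1349] F [-0.46106254 -0.22745554  0.00819449] M [-0.0452 -0.0465  0.0036] w 1.001
TCP [0.4307 0.207  0.1349] toolx ang 10.02 tilt 0.32 -> slide [-0.0068  0.1837  0.0147] spin -7.98 (alt 172.0 ) q6 0.13
px [253.5 196.2] xy [0.4287 0.2069] LxW mm 35.7 27.6 ang 9.9
px [476.9  86.3] xy [0.5916 0.3314] LxW mm 55.8 31.9 ang -13.1
```

View pics/w2.png

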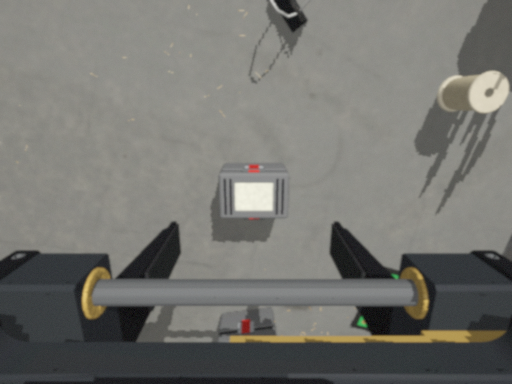

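Case A stands upright at its old place (label still at 0.4287, 0.2069). On to case B.

Emit:
servo_tool(
  slide=[
    [-0.001,0.02,0.0],
    [-0.002,0.055,0.0],
    [-0.003,0.095,0.0],
    [-0.005,0.135,0.005],
    [-0.006,0.165,0.01],
    [-0.007,0.184,0.012],
    [-0.007,0.184,0.012],
    [-0.007,0.184,0.012],
  ],
  spin=[-2,-4,-6,-8,-8,-8,-8,-8],
)

```text
clock: 8.45
ee_pos: [0.4542, 0.0242, 0.1193]
orientation: [-0.0, 0.988, 0.156, -0.001]
force: [-1.1, 0.7, -0.1]
width: 1.002
```

```bash
cat > look.py <<'E'
from h import *
from workcell import env
import sys
n,x,y,a=sys.argv[1],*map(float,sys.argv[2:5])
s=env.state();st(s);plan(s,(x,y,.0125),a)
f=env.grab_frame("wrist");cv2.imwrite(f"pics/{n}.png",f["image"])
hsv=cv2.cvtColor(f["image"],cv2.COLOR_BGR2HSV)
show(blobs(f,(hsv[...,1]<50)&(hsv[...,2]>165),.05,300,1))
E
python3 look.py w3 .456 .025 18
```

```text
t 8.45 p [0.4542 0.0242 0.1193] F [-0.83609058 -1.02852344  0.14464905] M [-0.0654 -0.0745  0.0177] w 1.002
TCP [0.4542 0.0242 0.1193] toolx ang 17.94 tilt 0.1 -> slide [ 2.100e-03 -1.000e-04  1.068e-01] spin -0.06 (alt 179.9 ) q6 -0.41
px [341.2 315.2] xy [ 0.5673 -0.0587] LxW mm 31.0 27.2 ang 54.2
px [257.5 200.3] xy [0.4543 0.0263] LxW mm 35.9 27.9 ang 17.9
```

View pics/w3.png

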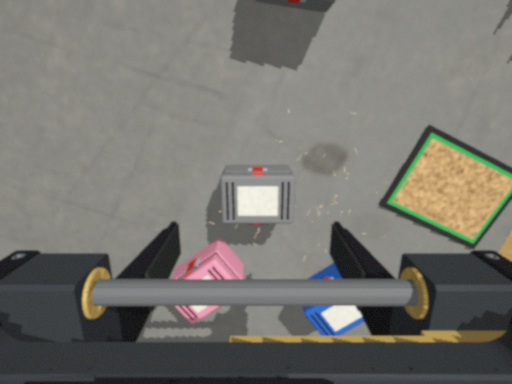

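The view shows case B centred between the fingers, label at (257,200). The pink decoy is well clear.

Emit:
servo_tool(
  slide=[
    [0.001,-0.001,0.03],
    [0.001,-0.001,0.06],
    [0.001,-0.001,0.09],
    [0.001,-0.001,0.107],
    [0.001,-0.001,0.107],
    [0.001,-0.001,0.107],
  ],
  spin=[0,0,0,0,0,0],
)

```text
clock: 9.1
ee_pos: [0.4552, 0.0262, 0.0133]
orientation: [-0.0, 0.988, 0.157, -0.0]
force: [0.2, 1.0, 0.3]
width: 0.994
```

Emit:
servo_tool(
  slide=[
    [0,0,0],
    [0,0,0],
    [0,0,0],
    [0,0,0],
    [0,0,0],
  ],
  spin=[0,0,0,0,0],
  claw=-1,
)

```text
clock: 9.6
ee_pos: [0.4556, 0.0254, 0.0135]
orientation: [0.0, 0.988, 0.156, 0.0]
force: [0.8, 0.1, 4.2]
width: 0.672
```

Emit:
servo_tool(
  slide=[
    [0,0,-0.01],
    [0,0,-0.03],
    [0,0,-0.06],
    [0,0,-0.09],
    [0,0,-0.11],
    [0,0,-0.12],
    [0,0,-0.12],
    [0,0,-0.12],
    [0,0,-0.12],
  ],
  spin=[0,0,0,0,0,0,0,0,0],
)

```text
clock: 10.5
ee_pos: [0.4548, 0.0255, 0.1321]
orientation: [-0.0, 0.988, 0.156, -0.001]
force: [-0.4, -0.2, -5.2]
width: 0.673
```

```bash
python3 m.py b0
```

```text
b0 10.8 [0.4552 0.0255 0.1328]
F [0.21 0.11 4.75] M [-0.0368 -0.0378  0.0133] sd [0.0213 0.0324 0.0243] w 0.673
jt [ 5.0000e-03 -4.7292e+01 -1.8757e+01  4.3000e-02  7.0000e-02 -0.0000e+00] [0.009 0.194 0.017 0.    0.001 0.   ]
```

Emit:
servo_tool(
  slide=[
    [0.045,0,0],
    [0,0,0],
    [0.045,0,0],
    [0,0,0],
    [0.045,0,0],
    [0,0,0],
    [0.045,0,0],
    [0.045,0,0],
    [0.045,0,0],
    [0.045,0,0],
  ],
  spin=[0,0,0,0,0,0,0,0,0,0],
)

```text
clock: 11.8
ee_pos: [0.4981, 0.0394, 0.133]
orientation: [-0.0, 0.988, 0.157, -0.0]
force: [0.6, -0.4, -4.7]
width: 0.673
```

```bash
python3 m.py b1
```

```text
b1 12.1 [0.4981 0.0393 0.1332]
F [0.37 0.31 4.18] M [-0.0637 -0.0889 -0.0045] sd [0.0199 0.0097 0.026 ] w 0.672
jt [ 3.7000e-02 -5.2049e+01 -2.0182e+01  5.8000e-02  2.9000e-02 -1.0000e-03] [0.027 0.077 0.05  0.001 0.005 0.001]
```

Emit:
servo_tool(
  slide=[
    [-0.045,0,0],
    [0,0,0],
    [-0.045,0,0],
    [0,0,0],
    [-0.045,0,0],
    [-0.045,0,0],
    [-0.045,0,0],
    [-0.045,0,0],
  ],
  spin=[0,0,0,0,0,0,0,0],
)

```text
clock: 12.9
ee_pos: [0.4561, 0.0254, 0.1334]
orientation: [0.0, 0.988, 0.156, 0.001]
force: [-0.1, -0.5, -5.2]
width: 0.669
```

```bash
python3 m.py b2
```

```text
b2 13.2 [0.4555 0.0255 0.1332]
F [-0.07  0.29  4.74] M [-0.0658 -0.013   0.0006] sd [0.0236 0.0362 0.0193] w 0.671
jt [-4.6000e-02 -4.7217e+01 -1.8810e+01  3.8000e-02  9.8000e-02  1.0000e-03] [0.03  0.028 0.088 0.001 0.005 0.001]
```

Case B rattles: My swung from -0.089 to -0.013, and joint 5 torque went 0.070, 0.029, 0.098, where case A stayed flat. I give it one more stroke set so both end orders are certainly covered whichever way the case faces.

Emit:
servo_tool(
  slide=[
    [0.045,0,0],
    [0,0,0],
    [0.045,0,0],
    [0,0,0],
    [0.045,0,0],
    [0.045,0,0],
    [0.045,0,0],
    [0.045,0,0],
  ],
  spin=[0,0,0,0,0,0,0,0],
)

```text
clock: 14.0
ee_pos: [0.4981, 0.0394, 0.1331]
orientation: [-0.0, 0.988, 0.157, -0.0]
force: [0.2, 0.0, -4.9]
width: 0.674
```

```bash
python3 m.py b3
python3 - <<'E'
from h import *
from workcell import env
plan(env.state(),(.645,.080,.19),-7)
E
```

```text
b3 14.3 [0.4981 0.0393 0.1332]
F [ 0.1  -0.01  4.36] M [-0.0462 -0.0809  0.0178] sd [0.0251 0.0126 0.0139] w 0.672
jt [ 4.4000e-02 -5.2052e+01 -2.0189e+01  6.1000e-02  3.2000e-02 -1.0000e-03] [0.028 0.083 0.055 0.001 0.006 0.001]
TCP [0.4981 0.0393 0.1332] toolx ang 18.0 tilt 0.01 -> slide [ 0.1523  0.0067 -0.0567] spin 25.0 (alt -155.0 ) q6 -0.37
```

View pics/b3s.png

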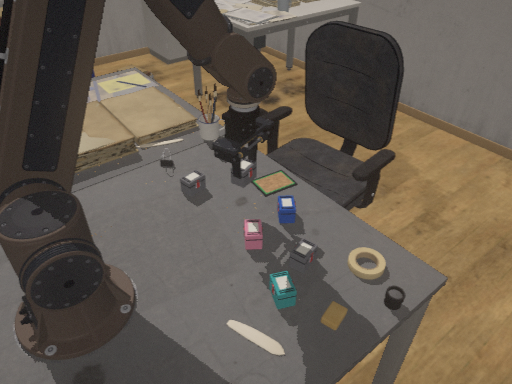

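The shift repeats (My -0.081). The scene view shows the case held level near (243,168) and everything else in place. Carrying it to the mat.

Emit:
servo_tool(
  slide=[
    [0.008,0,-0.003],
    [0.025,0.001,-0.01],
    [0.05,0.002,-0.02],
    [0.075,0.003,-0.03],
    [0.1,0.004,-0.04],
    [0.125,0.006,-0.05],
    [0.143,0.007,-0.055],
    [0.15,0.007,-0.057],
    [0.152,0.007,-0.057],
    [0.152,0.007,-0.057],
    [0.152,0.007,-0.057],
    [0.152,0.007,-0.057],
  ],
  spin=[2,5,9,13,17,21,24,25,25,25,25,25],
)

```text
clock: 15.5
ee_pos: [0.6442, 0.0795, 0.19]
orientation: [-0.0, 0.998, -0.061, -0.0]
force: [0.3, -0.5, -5.1]
width: 0.675
```

```bash
python3 m.py c
python3 - <<'E'
from h import *
from workcell import env
plan(env.state(),(.645,.080,.19),-7)
f=env.grab_frame("top");cv2.imwrite("pics/ct.png",f["image"]);im=cv2.resize(f["image"],None,fx=4,fy=4,interpolation=cv2.INTER_CUBIC);hsv=cv2.cvtColor(im,cv2.COLOR_BGR2HSV)
show(blobs(f,(hsv[...,1]<50)&(hsv[...,2]>145),.05,300,4))
print(env.state()["dq"].round(4))
E
```

```text
c 15.8 [0.6448 0.0796 0.1902]
F [ 0.17 -0.37  4.4 ] M [-0.1135 -0.0853  0.0215] sd [0.0237 0.029  0.0298] w 0.671
jt [-5.0000e-03 -6.7645e+01 -2.7003e+01  8.3000e-02 -1.1000e-02 -6.0000e-03] [0.011 0.066 0.027 0.    0.    0.003]
TCP [0.6448 0.0796 0.1902] toolx ang -6.99 tilt 0.01 -> slide [ 0.0002 -0.0004  0.0002] spin 0.01 (alt -180.0 ) q6 0.14
px [145.3 374.7] xy [-0.1204  0.3797] LxW mm 245.2 107.2 ang 89.5
px [337.8 255.9] xy [ 0.2661 -0.2959] LxW mm 134.9 29.0 ang -72.4
px [325.5 226.8] xy [ 0.3744 -0.2629] LxW mm 35.2 26.3 ang 67.2
px [275.7 211.1] xy [ 0.4342 -0.0811] LxW mm 34.9 26.3 ang 53.8
px [312.1 197.2] xy [ 0.484  -0.2169] LxW mm 35.6 27.7 ang 15.8
px [125.1 194.8] xy [0.5001 0.4794] LxW mm 104.2 19.4 ang -16.7
px [269.5 174.8] xy [ 0.5695 -0.0603] LxW mm 34.1 26.2 ang 53.6
px [165.9 166. ] xy [0.606  0.3257] LxW mm 32.0 30.0 ang -19.8
[-0.0003 -0.0006 -0.0015  0.0005  0.0014 -0.0001]
```

View pics/cs.png

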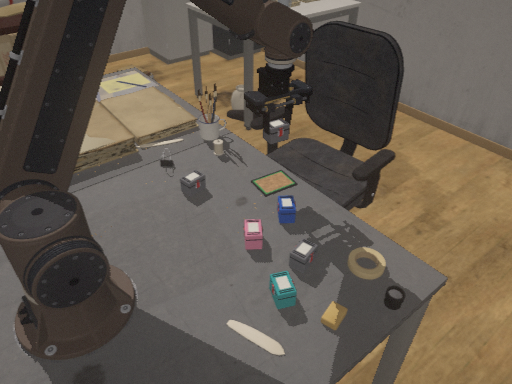

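View pics/cw.png

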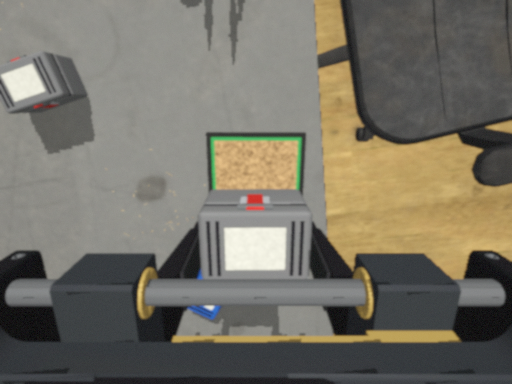

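The case is held over the mat. I check the mat's axis and position once more in the wrist view, corners (208,133) and (305,133), against the w3 view.

Run:
```python
from h import *
from workcell import env
f=env.grab_frame("wrist")
a,b=ray(f,(208,133),.003),ray(f,(305,133),.003);print(a,b,np.linalg.norm(a-b),np.degrees(np.arctan2(*(b-a)[1::-1])))
T=f["camera_from_world"];K=f["K"]
for z,c in((.209,'case'),):
    p=T@np.array([.6448,.0796,z+.025,1]);q=K@p[:3];print(q[:2]/q[2])
env.state()
```

```text
[0.59388709 0.1327056  0.003     ] [0.70846481 0.11854839 0.003     ] 0.11544904207839955 -7.043758958664026
[257.04998767 277.95244759]
```

The mat's 120 mm side measures 115 mm at -7.0°, and both corners match the top view. Handing in.

```bash
python3 -c "
from workcell import env
print(env.sign_off())"
```

```text
the job is handed in; nothing more can be done
None
```

I found the rattling case and finished holding it over the middle of the mat. The job was handed in at about 16 s of robot time; the sign-off gives no verdict.

- **Left case (silent):** I gripped it end to end, lifted it and shook it. Its balance moment stayed near -0.045 N m, so I stood it back where it was. Its label measured at the same spot after I put it back.
- **Middle case (rattling):** after opposite strokes its moment about the jaw cross-axis read -0.089, -0.013 and -0.081 N m. That matches the roughly 0.07 N m expected when the slug runs end to end, and the joint 5 torque agreed. The third case and the bystanders were never touched.
- **Final pose:** the tool tip is at (0.645, 0.080, 0.190) against a measured mat centre of (0.645, 0.080). The case centre is about 0.20 m up, in line with the mat at -7° and tilted 0.01°. It was still gripped (opening 0.67) and at rest.

**Checks that fell short:**
- Single moment readings are noisy (about 0.025 N m), so the verdicts rest on averages of six.
- The mat's 120 mm side measured 115 to 118 mm, because I picked its corners by eye.
- I did not measure the case's centre separately while it hung over the mat, so its position there is taken from the tool pose. In the pictures it looked central in the jaws.
- In the last top view the automatic label search found no label at the left case's place, and I didn't open that picture to see why. The scene view taken just before shows it standing there.

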